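# Power the code reader and show it a bottle's base

## Task

First take the charged battery block out of its charger and push it fully home into the matching bay of the desk code reader. Then lift the tall polish bottle out of the stock tray and hold it up to the reader with its base squarely facing the reader's tilted window, centred on it and about 10 cm away, so that the code under the base can be read. Leave the low jars standing in the tray, and finish still holding the bottle there, still.

Things in the scene. Friction and masses are not known exactly. Their poses are not given: they have to be found in the camera images.
- battery: battery block: upright grey block 24 x 36 mm, 65 mm tall, foot tapered (2 mm all round over the lowest 5 mm). At the start stands loosely in the charger's pocket (2 mm play each side), lowest 18 mm inside, underside 12 mm above the table. Origin: centre of underside; x across its 24 mm width (grip across this), y along its 36 mm width, z up. A half turn about z makes no difference.
- charger: the charger, fixed: a low black block 80 (x) x 90 (y) x 30 mm with a rectangular pocket, 28 x 40 mm and 18 mm deep, in the middle of its top. Origin: centre of its underside on the table.
- reader: desk code reader, fixed: grey foot plate 130 (x) x 260 (y) x 12 mm. On its -y half the battery bay, a bare-metal block 70 x 80 mm, top 45 mm above the table, a rectangular hole in the middle of its top; on its +y half a post carries the black reading head. Origin: centre of the foot's underside; its -x side faces the robot, turned by up to 0.3 rad.
- bay (a point): centre of the mouth of the bay hole, in the top of the bay block (45 mm above the table); axes as the reader's. The hole is vertical, 26 mm along x, 38 mm along y (1 mm play each side), 20 mm deep, flat floor: fully home, the block's underside is 20 mm below this point and 45 mm of it stand out.
- reader_head: reading head, fixed, part of the reader: black case 75 x 85 x 36 mm with a glass window framed in aluminium on its upper face. Origin: centre of the window's surface, 95 mm above the table; z points straight out of the window, up and back towards the robot's side, 0.61 rad (35 degrees) from vertical; y is level.
- focus (a point): the point 100 mm straight out from the centre of the window along its z axis, where the centre of the bottle's base belongs; axes as the head's.
- tray: stock tray, fixed: open wooden tray 96 x 96 mm, walls 30 mm high, floor 4 mm thick, with yellow dividers (24 mm high) making four compartments of about 43 x 43 mm, centred 22.5 mm either side of its middle in x and y. One holds the tall bottle, the others a low jar each. Origin: centre of its underside, on the table.
- bottle: tall polish bottle (about 60 g), the only tall thing in the tray: 80 mm tall; round dark pink body 32 mm across and 39 mm high, then a straight round black cap 18 mm across from 39 to 80 mm up (grip this). Same all round. Stands on the tray floor in any of the four compartments. Origin: centre of its base; z points from base to cap.
- cap_top (a point): centre of the top of the bottle's cap, 80 mm from the base along the bottle's z.
- jar1: a low round jar in the tray, 35 mm across and 30 mm tall, black lid; to be left standing in the tray. Origin: centre of its underside, z up.
- jar2: a low round jar in the tray, 35 mm across and 30 mm tall, black lid; to be left standing in the tray. Origin: centre of its underside, z up.
- jar3: a low round jar in the tray, 35 mm across and 30 mm tall, black lid; to be left standing in the tray. Origin: centre of its underside, z up.
Not all that is in view belongs to the job. What is shaped like the jar3 but orange or red is not meant. Leave any purple look-alike of the bottle alone.

How it is judged:
On the way, in this order (a step that is already met when the one before it is completed fails the run):
1. the battery block is fully home in the reader's bay (horizontal distance between battery and bay below 0.004 m and z of battery in the frame of bay below -0.0175 m and angle between battery's own z axis and vertical below 0.08 rad and angle between the x axis of battery and the x axis of bay, either way round below 0.12 rad), for 0.2 s.
2. the bottle has been lifted clear of the tray in the fingers (height (world z) of bottle above 0.05 m and contact force between bottle and the fingers above 0.5 N), for 0.2 s.
At the end, for the whole second after the job is handed in: Battery within 4 mm of the bay's centre, upright, at most 2.5 mm short of the floor. Bottle held still by the fingers alone, base centre within 20 mm of the focus point, axis within 0.2 rad of the window's, base towards the window. Jars standing in the tray (all of step 1 and distance between bottle and focus below 0.02 m and angle between the z axis of bottle and the z axis of reader_head, either way round below 0.2 rad and z of cap_top in the frame of reader_head above 0.14 m and height (world z) of bottle above 0.12 m and contact force between bottle and the fingers above 1 N and contact force between bottle and reader below 0.2 N and contact force between bottle and tray below 0.2 N and linear speed of bottle below 0.03 m/s and horizontal distance between each of jar1, jar2, jar3 and tray below 0.05 m and angle between each of jar1, jar2, jar3's own z axis and vertical below 0.2 rad and height (world z) of each of jar1, jar2, jar3 below 0.012 m); the arm keeps its last pose, push and grip.
It fails at once if a jar was knocked over (angle between any of jar1, jar2, jar3's own z axis and vertical above 0.7 rad).
It also fails if it takes over 56 s, if anything falls off the work surface, if the arm or the gripper's body presses on something with over 40 N, if the wrist force passes 120 N, or if a joint passes its speed limit or range.

## Robot

A 6-joint arm with a two-finger parallel gripper is mounted at the origin on the work surface. World frame = base frame: x ahead of the robot, y to its left, z up, the work surface at z = 0. Lengths are in m, angles in rad, forces in N, time in s.
With the tool pointing down it reaches from about 0.275 to 0.875 m from the base axis. Payload 12.5 kg.
Tool frame: the origin (TCP) lies on the centre line of the jaws, within the pads' length; the fingertips stand 17 mm ahead of it and the grasp point (between the pads) lies 2 mm behind it; z points along the fingers, y is the line along which they close (so a half turn about z gives the same grasp; the last joint's range is limited). The gripper opens to 85 mm and grips with 20 to 120 N. Pads are 22 mm wide; open, the fingers measure 114 mm over their backs; the gripper's body (76 mm by 85 mm) begins 54 mm behind the grasp point. The pads swing forward as they close: fully open they stand 13 mm farther back than shut.
Start: joints at [1.139, 0.351, 1.652, -0, 1.139, -0.085], TCP at [0.187, 0.517, 0.248] pointing down, gripper open.
Joint ranges: [-2.75, 2.75], [-0.79, 2.1], [0.01, 2.65], [-1.57, 4.71], [0.07, 3.14], [-2.87, 2.87]. Speed limits (rad/s): [2.22, 2.22, 2.79, 3.14, 3.14, 3.14].

## Interface

Orientations are given as a unit quaternion [w, x, y, z].
In Python, from bench import * gives the robot as it stands.
- The arm moves only by the tool arm_command, never from a script. Its argument "series" is a list that holds one entry, the list of rows, each a list of 7 numbers: the turn, a rotation vector about the world's x, y, z in degrees, then the shift along the world's x, y, z in m, then the opening, from 0 (shut) to 1 (fully open). A call has 1 to 8 rows; each row is the pose to reach, as a shift and turn from the pose commanded when the call began; what a row does not reach only later rows make up. A row lasts 1/12 s, in which the tool goes at most 41.7 mm and 7.16 degrees, less where a joint would pass 70% of its speed; a pose out of reach is approached as far as the arm can. A call with a gripper value outside its range is refused whole. The fingers move at their own pace and stop on an object; "newtons" is the grip in N (left out, the last holds). Time passes only in rows, so rows that repeat a pose let the fingers close. It gives the time, the measured TCP pose, the force, the opening and the grip force at its end, in the units of the state.
- state(): the state, without advancing time (a new reading comes with each control period).
- camera(name): name is "side" or "top" or "wrist"; returns (picture, depth): 480x640x3 uint8, blue, green, red; 480x640 float32, m along the optical axis (not along the pixel's ray), 0 where there is no reading.
- camera_info(name): a dict with "vertical_fov" (degrees; the focal length in pixels is half the picture's height over the tangent of half this angle, whatever the lens; pixels are square), "cx", "cy" (the principal point, pixels), "dist_coeffs" ([k1, k2, p1, p2, k3] as OpenCV has them; the pictures are not rectified), "R" (3x3) and "t" (3): a world point X has camera coordinates R X + t; the wrist camera has in their place "T_tool_cam" (4x4, takes a point from camera to tool coordinates, whose origin is the TCP and whose axes are the flange's). Camera axes: x right, y down, z forward; pixel columns grow to the right and rows downward; lengths in m; the calibration is good to about 2 mm. A picture is of the moment at which its call begins: read the wrist's pose just before it. camera_info takes no time and is no camera call.
- close_job(): hands the job in; it is judged then, once.
The state is a dict: "time_s": time; "joint_positions": joint angles; "joint_vel": joint speeds; "tau": joint torques, N m; "eef_pos": TCP position; "orientation": TCP orientation; "contact_force": force on the tool from outside, world axes, zero at the start; "moment": the same for the moment, N m; "gripper_width": finger opening in m; "grasp_force": force on a finger pad.
Only numpy, scipy, OpenCV 4.12 (cv2) and the standard library are available. Lean on these libraries where they do the work, as an engineer would, in place of code of your own. Each camera call takes 0.05 s, during which the arm holds its last target. There are 200 camera calls.

## Working session

There is one attempt and no reset: what is moved stays moved. The work goes in short steps, Python scripts to look and compute and a tool call to move; the robot and the scene stay as the last step left them, time stands still between calls to the robot, and variables do not carry over. Pictures are saved under pics/ and viewed, at most 10 in all, crops included, and the job is handed in when it is done.

Besides the shell and the picture viewer there is one more tool, called after "Request:" as name(argument=value, ...), one argument or row to a line, values as JSON. arm_command: Moves the arm, as the interface text tells. Its arguments: {"type":"object","properties":{"series":{"type":"array","items":{"type":"array","items":{"type":"array","items":{"type":"number"}}}},"newtons":{"type":"number"}},"required":["series"]}

```bash
mkdir -p pics; cat > h.py <<'E'
from bench import *
import numpy as np, cv2
from scipy.spatial.transform import Rotation as R
def K(n):
    i=camera_info(n); f=240/np.tan(np.radians(i["vertical_fov"])/2)
    return i,np.array([[f,0,i["cx"]],[0,f,i["cy"]],[0,0,1]]),np.array(i["dist_coeffs"],float)
def cam_pose(n,s=None):
    i=camera_info(n)
    if n=="wrist":
        q=s["orientation"]; Rt=R.from_quat([q[1],q[2],q[3],q[0]]).as_matrix()
        T=np.array(i["T_tool_cam"]); return Rt@T[:3,:3], Rt@T[:3,3]+np.array(s["eef_pos"])
    Rm=np.array(i["R"]); return Rm.T, -Rm.T@np.array(i["t"])
def rays(n,uv):
    i,k,d=K(n); p=cv2.undistortPoints(np.array(uv,float).reshape(-1,1,2),k,d).reshape(-1,2)
    return np.c_[p,np.ones(len(p))]
def onplane(n,uv,z,s=None):
    A,o=cam_pose(n,s); r=rays(n,uv)@A.T
    return o+r*((z-o[2])/r[:,2])[:,None]
def cloud(n,depth,s=None):
    v,u=np.mgrid[0:480,0:640]; A,o=cam_pose(n,s)
    r=rays(n,np.c_[u.ravel(),v.ravel()])*depth.reshape(-1,1)
    return (r@A.T+o).reshape(480,640,3)
E
python3 - <<'E'
from h import *
for n in ["top","side"]:
    p,d=camera(n); cv2.imwrite(f"pics/{n}0.png",p); np.save(f"{n}0.npy",d); print(n,cam_pose(n)[1],camera_info(n)["vertical_fov"],(d>0).mean())
print(state())
print(camera_info("wrist"))
E
```

```text
top [ 0.42691371 -0.0422808   1.21275823] 48.5786884279223 0.9961197916666666
side [-0.18934033 -0.86686941  0.77788437] 43.92840763657794 0.9958626302083333
{'time_s': 0.1, 'joint_positions': array([ 1.13940213e+00,  3.51174480e-01,  1.65235301e+00,  8.02795456e-06,
        1.13912932e+00, -8.46118700e-02]), 'joint_vel': array([ 5.59323324e-04, -2.23648349e-03, -1.69160997e-03,  5.21732050e-05,
       -1.07059166e-03,  4.59682314e-04]), 'tau': array([-4.07308216e-04, -5.06822455e+01, -2.91874069e+01, -1.01830205e-04,
        2.55068189e-03,  2.85243812e-05]), 'eef_pos': array([0.18679153, 0.51700718, 0.24781926]), 'orientation': array([-1.39284324e-04,  1.72525281e-01,  9.85004946e-01, -5.13538052e-04]), 'contact_force': array([-1.13558432, -0.14809431, -0.80608891]), 'moment': array([-0.01071149,  0.01880889, -0.0243871 ]), 'grasp_force': 0.0, 'gripper_width': 0.08533654011631699}
{'vertical_fov': 60.36703878003496, 'cx': 323.93756277440355, 'cy': 235.94822212274707, 'dist_coeffs': array([-0.08615159,  0.        ,  0.        ,  0.        ,  0.        ]), 'T_tool_cam': array([[ 2.29059718e-04, -9.47765670e-01, -3.18967368e-01,
         8.09306003e-02],
       [ 9.99999519e-01, -8.71890459e-05,  9.77198369e-04,
        -5.41941496e-04],
       [-9.53965528e-04, -3.18967438e-01,  9.47765194e-01,
        -1.24174719e-01],
       [ 0.00000000e+00,  0.00000000e+00,  0.00000000e+00,
         1.00000000e+00]])}
```

View pics/top0.png

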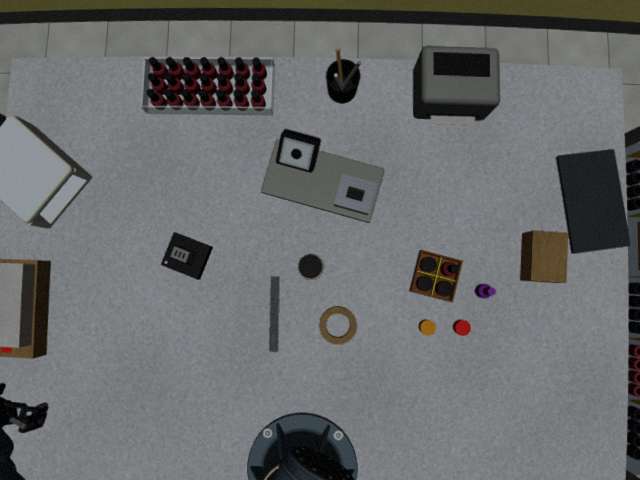

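View pics/side0.png

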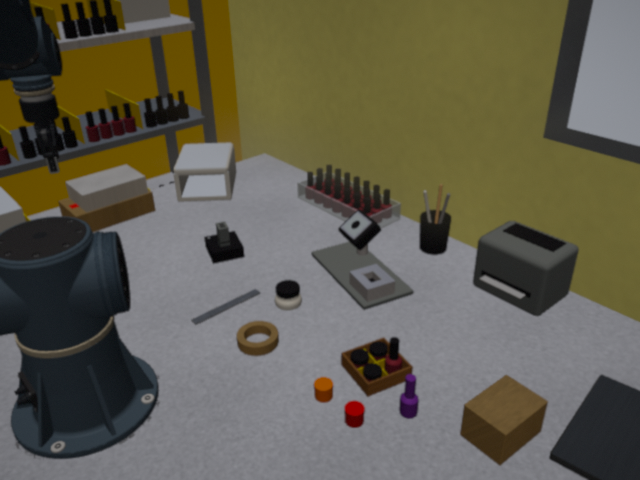

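Top view: charger with the battery at (187,256), and reader foot at (322,180) with bay (355,193) and head (298,152). The tray is at (437,275).

Possible mix-ups:
- **Bottle:** tray bottle (450,269) or the purple look-alike (485,291). I choose the one in the tray.
- **Jars:** three in the tray, with lone pot (311,266), orange (428,327) and red (462,327) not meant.
- **Battery:** only the block in the charger.

Next is one close montage crop.

```bash
python3 - <<'E'
from h import *
p=cv2.imread("pics/top0.png")
def c(x,y,w,h,s): return cv2.resize(p[y:y+h,x:x+w],None,fx=s,fy=s,interpolation=cv2.INTER_CUBIC)
a=c(155,226,64,60,5); b=c(405,240,64,60,5); r=c(255,120,133,60*2-20,4.8)
print(a.shape,r.shape)
m=np.zeros((600,800,3),np.uint8)
a=c(157,226,60,56,4.5);b=c(405,243,66,63,4.5);r=c(255,120,133,105,4)
m[:a.shape[0],:a.shape[1]]=a; m[300:300+b.shape[0],:b.shape[1]]=b; m[:r.shape[0],300-35+0+3:300-35+3+r.shape[1]]=r[:, :532] if False else m[:r.shape[0],268:800]*0+r
cv2.imwrite("pics/m1.png",m)
d=np.load("top0.npy"); P=cloud("top",d)
def reg(x0,x1,y0,y1,z0,z1):
    q=P[y0:y1,x0:x1].reshape(-1,3); q=q[(q[:,2]>z0)&(q[:,2]<z1)]
    r=cv2.minAreaRect((q[:,:2]*1000).astype(np.float32)); print(len(q),np.median(q,0).round(4),"rect",r, "mean",q.mean(0).round(4))
print("table",np.median(P[300:400,180:250,2]))
reg(155,220,226,286,.022,.04)   # charger top
reg(155,220,226,286,.06,.1)  # battery top
reg(250,395,120,230,.006,.018) # foot
reg(325,390,165,225,.038,.052) # bay
reg(405,470,243,306,.024,.045)
reg(405,470,243,306,.065,.1)
E
```

```text
(300, 320, 3) (480, 638, 3)
table -0.000286046961358255
1175 [0.4665 0.2674 0.0293] rect ((469.2381286621094, 272.83477783203125), (91.05299377441406, 80.76007843017578), 70.13594055175781) mean [0.4686 0.2702 0.0293]
199 [0.4698 0.2707 0.076 ] rect ((470.0303649902344, 271.980224609375), (36.232967376708984, 24.11219596862793), 69.15516662597656) mean [0.4694 0.2707 0.0753]
4183 [ 0.6493 -0.0278  0.0115] rect ((668.8154907226562, -31.7664794921875), (237.75904846191406, 320.2489318847656), 3.308063507080078) mean [ 0.6456 -0.0248  0.0115]
934 [ 0.6154 -0.1045  0.0448] rect ((615.8543090820312, -105.80351257324219), (79.94635772705078, 70.7680892944336), 75.37682342529297) mean [ 0.6154 -0.1049  0.0447]
1109 [ 0.4314 -0.2834  0.0327] rect ((437.6113586425781, -291.1970520019531), (98.70402526855469, 96.87732696533203), 76.61524200439453) mean [ 0.4357 -0.2874  0.0326]
70 [ 0.4542 -0.3168  0.0837] rect ((454.1888732910156, -317.788330078125), (16.80467987060547, 16.221141815185547), 52.92140197753906) mean [ 0.4539 -0.317   0.082 ]
```

View pics/m1.png

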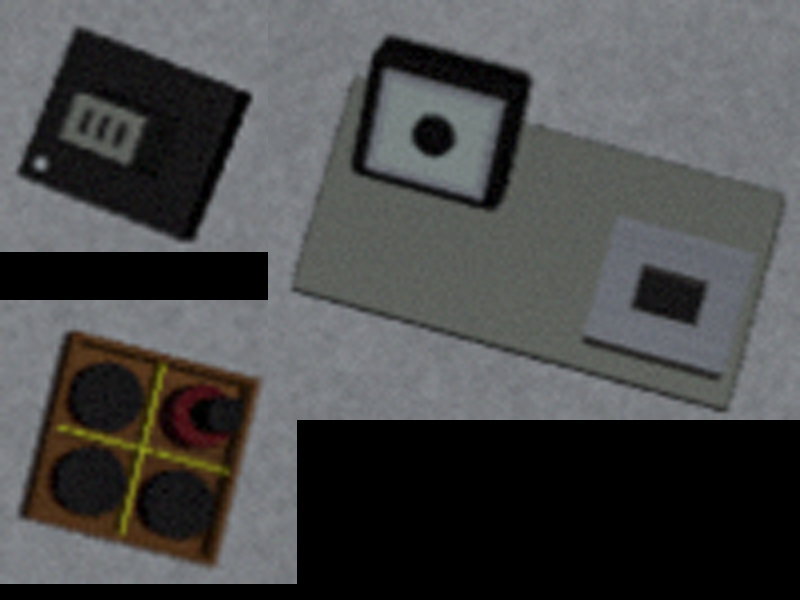

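The crop shows the dark pink bottle with its black cap in the tray's far-right compartment, and three black-lid jars in the others. The bay hole corners are at crop (643,263), (707,278), (695,325) and (632,308). The window frame is centred near (434,135) and the battery top near (103,130).

```bash
python3 - <<'E'
from h import *
d=np.load("top0.npy"); P=cloud("top",d)
h=np.array([(643,263),(707,278),(695,325),(632,308)],float); uv=(h-[268,0]+.5)/4-.5+[255,120]
q=onplane("top",uv,.045); print("hole",q.mean(0).round(4),[np.linalg.norm(q[i,:2]-q[(i+1)%4,:2]).round(4) for i in range(4)])
w=np.array([(385,65),(507,98),(487,205),(363,168)],float); uw=(w-[268,0]+.5)/4-.5+[255,120]
m=np.zeros((480,640),np.uint8); cv2.fillPoly(m,[np.round((uw-uw.mean(0))*.75+uw.mean(0)).astype(np.int32)],1)
q=P[m>0]; q=q[(q[:,2]>.05)&(q[:,2]<.14)]; c=np.median(q,0); A=np.c_[q[:,:2],np.ones(len(q))]
for _ in range(4):
    co=np.linalg.lstsq(A,q[:,2],rcond=None)[0]; k=abs(q[:,2]-A@co)<.004; A,q=A[k],q[k]
n=np.array([-co[0],-co[1],1]);n/=np.linalg.norm(n);print("n",n,np.degrees(np.arccos(n[2])),np.degrees(np.arctan2(n[1],n[0])),len(q))
Cm,o=cam_pose("top"); r=rays("top",uw)@Cm.T
X=np.array([o+v*((co[2]-(o[2]-co[0]*o[0]-co[1]*o[1]))/(v[2]-co[0]*v[0]-co[1]*v[1])) for v in r]); print(X.round(4),"win",X.mean(0).round(4))
yaw=np.radians(-14.6); hz=np.array([-.5736*np.cos(yaw),-.5736*np.sin(yaw),.8192]); print("hz",hz,"focus",X.mean(0)+.1*hz)
# purple and foot
for nm,(x0,x1,y0,y1,z0,z1) in {"purple":(470,500,280,305,.06,.1)}.items():
    q=P[y0:y1,x0:x1].reshape(-1,3); q=q[(q[:,2]>z0)&(q[:,2]<z1)]; print(nm,len(q),q.mean(0))
q=P[126:226,255:392].reshape(-1,3); q=q[(q[:,2]>.008)&(q[:,2]<.016)]; q=q[(q[:,0]>.52)&(q[:,0]<.78)]
q=q[(q[:,1]<.12)&(q[:,1]>-.2)];print(cv2.minAreaRect((q[:,:2]*1000).astype(np.float32)))
E
```

```text
hole [ 0.6162 -0.1047  0.045 ] [np.float64(0.0364), np.float64(0.0272), np.float64(0.0361), np.float64(0.026)]
n [-0.55141976  0.14714319  0.82114866] 34.80005493994627 165.0590839987943 480
[[ 0.724   0.0512  0.1123]
 [ 0.7074 -0.0138  0.1127]
 [ 0.6571 -0.0035  0.0771]
 [ 0.676   0.0643  0.0776]] win [0.6911 0.0246 0.0949]
hz [-0.55507798  0.14458698  0.8192    ] focus [0.6356173  0.03902007 0.17685409]
purple 66 [ 0.40715545 -0.39733493  0.07759348]
((650.4332275390625, -31.931320190429688), (260.2668762207031, 130.86856079101562), 75.43885040283203)
```

Request:
arm_command(
  series=[
    [[0,0,-7,0.02,-0.018,-0.004,1],[0,0,-14,0.04,-0.036,-0.008,1],[0,0,-21,0.06,-0.054,-0.012,1],[0,0,-28,0.08,-0.072,-0.016,1],[0,0,-35,0.1,-0.09,-0.02,1],[0,0,-42,0.12,-0.108,-0.024,1],[0,0,-49,0.14,-0.126,-0.028,1],[0,0,-56,0.16,-0.144,-0.032,1]],
  ],
)

```text
time_s: 0.77
eef_pos: [0.3476, 0.3721, 0.2159]
orientation: [-0.0, 0.617, 0.787, -0.0]
contact_force: [0.1, 1.1, -0.1]
gripper_width: 0.0857
grasp_force: 0.0
```

Request:
arm_command(
  series=[
    [[0,0,-7,0.025,-0.02,-0.01,1],[0,0,-14,0.05,-0.04,-0.02,1],[0,0,-21,0.075,-0.06,-0.03,1],[0,0,-28,0.1,-0.08,-0.045,1],[0,0,-34.6,0.123,-0.101,-0.058,1],[0,0,-34.6,0.123,-0.101,-0.058,1],[0,0,-34.6,0.123,-0.101,-0.058,1],[0,0,-34.6,0.123,-0.101,-0.058,1]],
  ],
)

```text
time_s: 1.43
eef_pos: [0.4696, 0.2724, 0.1583]
orientation: [-0.0, 0.821, 0.571, -0.0]
contact_force: [0.1, 0.4, 0.1]
gripper_width: 0.0856
grasp_force: 0.0
```

```bash
python3 - <<'E'
from h import *
s=state(); p,d=camera("wrist"); cv2.imwrite("pics/w1.png",p); P=cloud("wrist",d,s)
q=s["orientation"]; M=R.from_quat([q[1],q[2],q[3],q[0]]).as_matrix(); print(s["eef_pos"],M.round(3),s["joint_positions"].round(2),s["time_s"], np.degrees(np.arctan2(M[1,1],M[0,1])))
q=P.reshape(-1,3); q=q[(abs(q[:,0]-.47)<.08)&(abs(q[:,1]-.272)<.08)]
for z0,z1 in [(.07,.082),(.027,.034)]:
    t=q[(q[:,2]>z0)&(q[:,2]<z1)]; print(len(t),t.mean(0),cv2.minAreaRect((t[:,:2]*1000).astype(np.float32)))
E
```

```text
[0.46958229 0.27241271 0.15826954] [[ 0.349  0.937 -0.001]
 [ 0.937 -0.349 -0.   ]
 [-0.    -0.    -1.   ]] [0.44 0.45 1.75 0.   0.94 0.8 ] 1.4333 -20.409408508825173
2898 [0.47177013 0.2746889  0.07535101] ((471.2630615234375, 273.4820861816406), (37.24135971069336, 23.811254501342773), 70.30315399169922)
12263 [0.47332057 0.27957396 0.02851595] ((471.1206359863281, 273.556640625), (90.41630554199219, 79.86834716796875), 70.33897399902344)
```

View pics/w1.png

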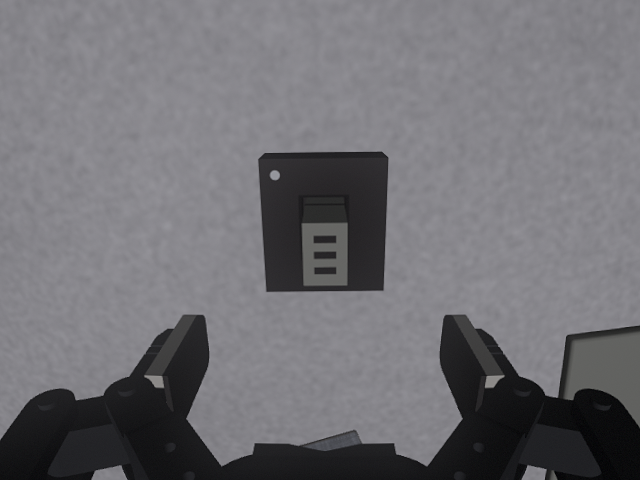

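The wrist view shows the battery top at (325,255) in the charger, centred between the open jaws and clear of obstacles.

Request:
arm_command(
  series=[
    [[0,0,0.6,0.001,0.0005,-0.03,1],[0,0,0.6,0.001,0.0005,-0.06,1],[0,0,0.6,0.001,0.0005,-0.08,1],[0,0,0.6,0.001,0.0005,-0.096,1],[0,0,0.6,0.001,0.0005,-0.096,0.15],[0,0,0.6,0.001,0.0005,-0.096,0.15],[0,0,0.6,0.001,0.0005,-0.096,0.15],[0,0,0.6,0.001,0.0005,-0.096,0.15]],
  ],
  newtons=40,
)

```text
time_s: 2.15
eef_pos: [0.4714, 0.2734, 0.0637]
orientation: [0.0, 0.818, 0.575, 0.001]
contact_force: [-0.0, 0.7, -0.3]
gripper_width: 0.0392
grasp_force: 0.0
```

Request:
arm_command(
  series=[
    [[0,0,0,0,0,0,0.1],[0,0,0,0,0,0,0.1],[0,0,0,0,0,0,0.1],[0,0,0,0,0,0,0.1],[0,0,0,0,0,0,0.1],[0,0,0,0,0,0,0.1]],
  ],
)

```text
time_s: 2.65
eef_pos: [0.4714, 0.2731, 0.0634]
orientation: [0.0, 0.818, 0.575, 0.001]
contact_force: [-2.3, 0.0, 7.8]
gripper_width: 0.0234
grasp_force: 44.9
```

Request:
arm_command(
  series=[
    [[0,0,0,0,0,0.01,0.1],[0,0,0,0,0,0.025,0.1],[0,0,0,0,0,0.05,0.1],[0,0,0,0,0,0.08,0.1],[0,0,0,0,0,0.1,0.1],[0,0,1,0.008,-0.02,0.11,0.1],[0,0,2,0.02,-0.05,0.11,0.1],[0,0,3,0.032,-0.08,0.11,0.1]],
  ],
)

```text
time_s: 3.32
eef_pos: [0.5033, 0.1923, 0.1741]
orientation: [0.0, 0.802, 0.597, 0.001]
contact_force: [0.4, 0.5, -1.5]
gripper_width: 0.0236
grasp_force: 43.8
```

Request:
arm_command(
  series=[
    [[0,0,1,0.013,-0.034,0,0.1],[0,0,2,0.026,-0.069,0,0.1],[0,0,2.2,0.04,-0.105,0,0.1],[0,0,2.2,0.053,-0.14,0,0.1],[0,0,2.2,0.066,-0.175,0,0.1],[0,0,2.2,0.08,-0.21,0,0.1],[0,0,2.2,0.092,-0.24,0,0.1],[0,0,2.2,0.1,-0.262,0,0.1]],
  ],
)

```text
time_s: 3.98
eef_pos: [0.6035, -0.0721, 0.1731]
orientation: [0.0, 0.792, 0.61, 0.0]
contact_force: [0.7, 1.1, -1.2]
gripper_width: 0.0233
grasp_force: 43.8
```

Request:
arm_command(
  series=[
    [[0,0,0,0.006,-0.018,0,0.1],[0,0,0,0.013,-0.036,-0.01,0.1],[0,0,0,0.013,-0.036,-0.02,0.1],[0,0,0,0.013,-0.036,-0.02,0.1],[0,0,0,0.013,-0.036,-0.02,0.1]],
  ],
)

```text
time_s: 4.4
eef_pos: [0.6153, -0.1046, 0.1522]
orientation: [-0.001, 0.792, 0.611, -0.0]
contact_force: [1.1, 0.3, -0.7]
gripper_width: 0.0236
grasp_force: 43.8
```

```bash
python3 - <<'E'
from h import *
s=state(); p,d=camera("wrist"); cv2.imwrite("pics/w2.png",p); np.save("w2.npy",d); P=cloud("wrist",d,s)
q=s["orientation"]; M=R.from_quat([q[1],q[2],q[3],q[0]]).as_matrix(); print(s["eef_pos"],M.round(3),s["time_s"], np.degrees(np.arctan2(M[1,1],M[0,1])),s["grasp_force"],s["gripper_width"])
E
```

```text
[ 0.61529951 -0.10464768  0.15215773] [[ 0.253  0.967 -0.001]
 [ 0.967 -0.253  0.001]
 [ 0.    -0.002 -1.   ]] 4.4 -14.667056556782033 43.8052099943161 0.02362135580405813
```

View pics/w2.png

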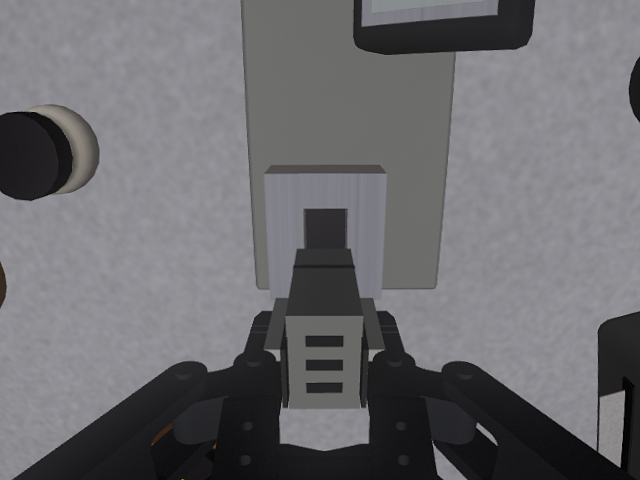

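The wrist view shows the battery gripped (top front edge (285..363,316), foot edge (299..350,249)). Behind it is the bay hole's far edge at (304..347,208) and the bay block's far edge at (265..386,174). I'll compute the offset in the tool frame.

```bash
python3 - <<'E'
from h import *
s=dict(state()); s["eef_pos"]=np.array([ 0.61529951,-0.10464768,0.15215773])
q=s["orientation"]; M=R.from_quat([q[1],q[2],q[3],q[0]]).as_matrix(); T=s["eef_pos"]
tl=lambda X:((np.atleast_2d(X)-T)@M*1000).round(1)
p=cv2.imread("pics/w2.png"); g=cv2.cvtColor(p,cv2.COLOR_BGR2GRAY).astype(float)
def edge_v(cols,y0,y1):
    r=g[y0:y1,cols[0]:cols[1]].mean(1); dd=abs(np.diff(r)); k=dd.argmax(); return y0+(dd[k-1:k+2]*np.arange(k-1,k+2)).sum()/dd[k-1:k+2].sum()+.5, dd[k]
def edge_h(rows,x0,x1):
    r=g[rows[0]:rows[1],x0:x1].mean(0); dd=abs(np.diff(r)); k=dd.argmax(); return x0+(dd[k-1:k+2]*np.arange(k-1,k+2)).sum()/dd[k-1:k+2].sum()+.5, dd[k]
hv=edge_v((310,342),200,216); hl=edge_h((215,240),297,311); hr=edge_h((215,240),340,354); bl=edge_h((180,200),258,272); br=edge_h((180,200),379,393); bf=edge_v((290,360),308,324)
tb=edge_v((285,370),168,180); f0=edge_v((304,346),240,256); bl2=edge_h((330,345),278,292); br2=edge_h((330,345),356,371)
print(hv,hl,hr,bl,br,tb,bf,f0,bl2,br2)
print("hole far edge",tl(onplane("wrist",[(325,hv[0])],.045,s)))
print("hole L,R",tl(onplane("wrist",[(hl[0],227),(hr[0],227)],.045,s)))
print("block L,R",tl(onplane("wrist",[(bl[0],190),(br[0],190)],.045,s)),"block far",tl(onplane("wrist",[(325,tb[0])],.045,s)))
zt=T[2]-.0514+.065
print("batt front top",tl(onplane("wrist",[(325,bf[0])],zt,s)),"L,R",tl(onplane("wrist",[(bl2[0],337),(br2[0],337)],zt,s)))
print("batt foot",tl(onplane("wrist",[(325,f0[0])],zt-.065,s)))
P=cloud("wrist",np.load("w2.npy"),s)
print("top",tl(np.median(P[325:400,295:355].reshape(-1,3),0)),"front rows",tl(P[[255,262,270,280,300,310],325]))
b=P[176:205,270:300].reshape(-1,3);print("blocktop z",np.median(b[:,2]))
E
```

```text
(np.float64(208.16051660516604), np.float64(54.5625)) (np.float64(303.3880239520958), np.float64(32.67999999999999)) (np.float64(346.76173633440516), np.float64(40.480000000000004)) (np.float64(264.1524064171123), np.float64(10.0)) (np.float64(385.77294117647057), np.float64(12.950000000000003)) (np.float64(173.02503128911138), np.float64(27.89411764705882)) (np.float64(315.37005917159763), np.float64(45.91428571428571)) (np.float64(248.21120689655172), np.float64(2.7380952380952337)) (np.float64(286.4159584513692), np.float64(32.00000000000001)) (np.float64(361.4358860195904), np.float64(31.799999999999997))
hole far edge [[ 20.8   1.7 107.2]]
hole L,R [[  9.4 -10.9 107.2]
 [  9.4  14.5 107.2]]
block L,R [[ 31.5 -33.1 107.2]
 [ 31.5  36.5 107.1]] block far [[ 41.2   1.7 107.2]]
batt front top [[ 18.9   1.4 -13.6]] L,R [[ 11.3 -10.5 -13.6]
 [ 11.3  12.7 -13.6]]
batt foot [[16.7  1.6 51.4]]
top [[  1.1   1.3 -12.1]] front rows [[17.4  1.6 41. ]
 [18.2  1.5 30.9]
 [18.2  1.5 22.9]
 [17.8  1.5 14.5]
 [18.   1.4 -1.8]
 [18.4  1.4 -9.4]]
blocktop z 0.043614905713028104
```

Request:
arm_command(
  series=[
    [[0,0,0,0.001,0.0006,-0.02,0.1],[0,0,0,0.001,0.0006,-0.04,0.1],[0,0,0,0.001,0.0006,-0.05,0.1],[0,0,0,0.001,0.0006,-0.054,0.1],[0,0,0,0.001,0.0006,-0.058,0.1],[0,0,0,0.001,0.0006,-0.06,0.1],[0,0,0,0.001,0.0006,-0.06,0.1]],
  ],
)

```text
time_s: 5.03
eef_pos: [0.6171, -0.1045, 0.0928]
orientation: [0.0, 0.792, 0.611, 0.0]
contact_force: [-0.6, -0.2, -0.6]
gripper_width: 0.0233
grasp_force: 43.8
```

Request:
arm_command(
  series=[
    [[0,0,0,0,0,-0.003,0.1],[0,0,0,0,0,-0.006,0.1],[0,0,0,0,0,-0.008,0.1],[0,0,0,0,0,-0.008,0.1]],
  ],
)

```text
time_s: 5.37
eef_pos: [0.6168, -0.1046, 0.0839]
orientation: [-0.0, 0.792, 0.611, -0.0]
contact_force: [0.3, -0.2, -1.0]
gripper_width: 0.0233
grasp_force: 43.9
```

Underside is at about 0.0325, in the hole past the taper with no force. I'll go on to the floor at TCP z ≈ 0.0764.

Request:
arm_command(
  series=[
    [[0,0,0,0,0,-0.003,0.1],[0,0,0,0,0,-0.005,0.1],[0,0,0,0,0,-0.0065,0.1],[0,0,0,0,0,-0.0075,0.1],[0,0,0,0,0,-0.008,0.1],[0,0,0,0,0,-0.008,0.1]],
  ],
)

```text
time_s: 5.87
eef_pos: [0.617, -0.1047, 0.0765]
orientation: [0.0, 0.792, 0.611, 0.0]
contact_force: [-1.3, 0.1, 2.2]
gripper_width: 0.0233
grasp_force: 44.2
```

Request:
arm_command(
  series=[
    [[0,0,0,0,0,-0.0006,0.1],[0,0,0,0,0,-0.0012,0.1],[0,0,0,0,0,-0.0012,0.1],[0,0,0,0,0,-0.0012,0.1]],
  ],
)

```text
time_s: 6.2
eef_pos: [0.617, -0.1047, 0.0764]
orientation: [0.0, 0.792, 0.611, 0.0]
contact_force: [-6.8, 1.1, 13.9]
gripper_width: 0.0233
grasp_force: 45.9
```

Floor reached and firmly seated (14 N). Release and rise.

Request:
arm_command(
  series=[
    [[0,0,0,0,0,0.0012,0.1],[0,0,0,0,0,0.0012,1],[0,0,0,0,0,0.0012,1],[0,0,0,0,0,0.0012,1],[0,0,0,0,0,0.0012,1],[0,0,0,0,0,0.0012,1],[0,0,0,0,0,0.0012,1],[0,0,0,0,0,0.0012,1]],
  ],
)

```text
time_s: 6.87
eef_pos: [0.6169, -0.1046, 0.0762]
orientation: [-0.0, 0.792, 0.611, -0.0]
contact_force: [1.2, 0.0, -0.2]
gripper_width: 0.0855
grasp_force: 0.0
```

Request:
arm_command(
  series=[
    [[0,0,0,0,0,0.01,1],[0,0,0,0,0,0.03,1],[0,0,0,0,0,0.06,1],[0,0,0,0,0,0.09,1],[0,0,0,0,0,0.115,1],[0,0,0,-0.02,-0.025,0.115,1],[0,0,0,-0.04,-0.05,0.115,1],[0,0,0,-0.04,-0.05,0.115,1]],
  ],
)

```text
time_s: 7.53
eef_pos: [0.5746, -0.1576, 0.1925]
orientation: [0.0, 0.792, 0.61, -0.0]
contact_force: [0.1, 0.2, -0.3]
gripper_width: 0.0853
grasp_force: 0.0
```

```bash
python3 - <<'E'
from h import *
p,d=camera("top"); P=cloud("top",d); s=state()
q=P[120:240,300:400].reshape(-1,3); t=q[(q[:,2]>.083)&(q[:,2]<.1)&(abs(q[:,0]-.616)<.05)&(abs(q[:,1]+.105)<.05)]
print(s["eef_pos"],len(t),t.mean(0) if len(t) else 0, cv2.minAreaRect((t[:,:2]*1000).astype(np.float32)) if len(t) else 0)
p,d=camera("wrist"); P=cloud("wrist",d,s); q=P.reshape(-1,3); t=q[(q[:,2]>.08)&(q[:,2]<.1)&(abs(q[:,0]-.616)<.03)&(abs(q[:,1]+.105)<.03)]
print(len(t),np.median(t,0),cv2.minAreaRect((t[:,:2]*1000).astype(np.float32)))
E
```

```text
[ 0.57580903 -0.15631298  0.19242275] 94 [ 0.61764946 -0.09699209  0.089643  ] ((618.72900390625, -97.91792297363281), (18.45726203918457, 24.298641204833984), 75.32036590576172)
3083 [ 0.61741726 -0.10429903  0.08860692] ((617.6084594726562, -105.02286529541016), (36.25077438354492, 24.383731842041016), 75.37239074707031)
```

Battery is home: its top is at z 0.090 and the yaw matches. Next, the bottle.

Request:
arm_command(
  series=[
    [[0,0,0,-0.022,-0.03,0,1],[0,0,0,-0.044,-0.06,0,1],[0,0,0,-0.066,-0.09,0,1],[0,0,0,-0.088,-0.12,-0.005,1],[0,0,0,-0.11,-0.148,-0.01,1],[0,0,0,-0.12,-0.161,-0.02,1],[0,0,0,-0.12,-0.161,-0.02,1],[0,0,0,-0.12,-0.161,-0.02,1]],
  ],
)

```text
time_s: 8.3
eef_pos: [0.4571, -0.3156, 0.1712]
orientation: [-0.0, 0.792, 0.611, 0.0]
contact_force: [-0.3, -0.1, 0.3]
gripper_width: 0.0854
grasp_force: 0.0
```

```bash
python3 - <<'E'
from h import *
s=state(); p,d=camera("wrist"); cv2.imwrite("pics/w3.png",p); P=cloud("wrist",d,s); q=P.reshape(-1,3)
print(s["eef_pos"])
t=q[(q[:,2]>.076)&(q[:,2]<.088)&(abs(q[:,0]-.455)<.03)&(abs(q[:,1]+.317)<.03)]
print(len(t),np.median(t,0),cv2.minEnclosingCircle((t[:,:2]*1000).astype(np.float32)))
E
```

```text
[ 0.45709149 -0.3155574   0.17122362]
831 [ 0.45606726 -0.31602677  0.08222503] ((455.8271179199219, -317.2839050292969), 9.124428749084473)
```

View pics/w3.png

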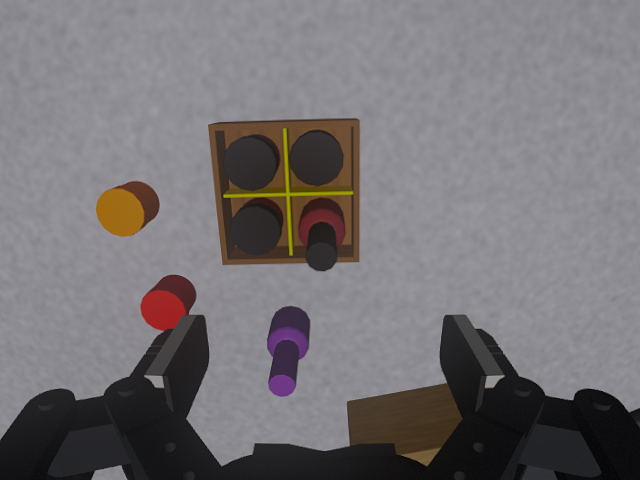

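The tray bottle's cap is at (322,256), between the jaws. The purple look-alike at (284,385) lies behind the gripper, clear of the fingers.

Request:
arm_command(
  series=[
    [[0,0,0,-0.0014,-0.0014,-0.03,0.7],[0,0,0,-0.0014,-0.0014,-0.06,0.7],[0,0,0,-0.0014,-0.0014,-0.085,0.7],[0,0,0,-0.0014,-0.0014,-0.105,0.7],[0,0,0,-0.0014,-0.0014,-0.105,0.7],[0,0,0,-0.0014,-0.0014,-0.105,0.05],[0,0,0,-0.0014,-0.0014,-0.105,0.05],[0,0,0,-0.0014,-0.0014,-0.105,0.05]],
  ],
  newtons=30,
)

```text
time_s: 9.02
eef_pos: [0.4566, -0.3172, 0.068]
orientation: [0.001, 0.791, 0.611, 0.0]
contact_force: [1.0, 0.1, 0.2]
gripper_width: 0.0238
grasp_force: 0.0
```

Request:
arm_command(
  series=[
    [[0,0,0,0,0,0,0.05],[0,0,0,0,0,0,0.05],[0,0,0,0,0,0,0.05],[0,0,0,0,0,0,0.05],[0,0,0,0,0,0,0.05],[0,0,0,0,0,0,0.05]],
  ],
)

```text
time_s: 9.52
eef_pos: [0.4562, -0.3174, 0.0676]
orientation: [0.001, 0.792, 0.611, 0.0]
contact_force: [-0.4, 2.1, 6.6]
gripper_width: 0.0173
grasp_force: 30.9
```

Request:
arm_command(
  series=[
    [[0,0,0,0,0,0.01,0.05],[0,0,0,0,0,0.03,0.05],[0,0,0,0,0,0.06,0.05],[0,0,0,0,0,0.09,0.05],[0,0,0,0,0,0.12,0.05],[0,0,0,0.005,0.015,0.15,0.05],[0,0,0,0.015,0.04,0.162,0.05],[0,0,0,0.025,0.066,0.162,0.05]],
  ],
)

```text
time_s: 10.18
eef_pos: [0.4816, -0.2514, 0.2327]
orientation: [0.003, 0.792, 0.61, 0.001]
contact_force: [-0.2, 0.7, 0.5]
gripper_width: 0.0174
grasp_force: 30.2
```

Request:
arm_command(
  series=[
    [[-1,-4,0,0.014,0.033,0,0.05],[-2,-8,0,0.027,0.066,0,0.05],[-3,-12,0,0.04,0.1,0,0.05],[-4,-16,0,0.053,0.133,0,0.05],[-5,-20,0,0.067,0.167,0,0.05],[-6,-24,0,0.08,0.2,0,0.05],[-7,-28,0,0.093,0.23,0,0.05],[-8,-31,0,0.105,0.26,0,0.05]],
  ],
)

```text
time_s: 10.85
eef_pos: [0.5847, 0.0087, 0.2293]
orientation: [0.217, 0.761, 0.587, 0.17]
contact_force: [0.2, -1.3, -0.3]
gripper_width: 0.017
grasp_force: 30.2
```

```bash
python3 - <<'E'
from h import *
s=state(); q=s["orientation"]; C=R.from_quat([q[1],q[2],q[3],q[0]]); T=s["eef_pos"]
hz=np.array([-.5551,.1446,.8192]); tz=C.as_matrix()[:,2]; ax=np.cross(tz,-hz); a=np.arcsin(np.linalg.norm(ax))
print(T,tz,"turn",np.degrees(ax/np.linalg.norm(ax)*a),"shift",np.array([.6014,.0489,.229])-T,s["joint_positions"].round(2),s["grasp_force"],s["gripper_width"])
E
```

```text
[0.58467256 0.00866208 0.22931266] [ 0.5138899  -0.13075836 -0.84783219] turn [-0.88729835 -2.84619506 -0.09885194] shift [ 0.01672744  0.04023792 -0.00031266] [-0.01  0.26  1.94 -0.31  0.42  0.5 ] 30.186697840690613 0.01701801416462199
```

Request:
arm_command(
  series=[
    [[-0.4,-1,0,0.006,0.014,0,0.05],[-0.8,-2,0,0.012,0.028,0,0.05],[-0.9,-2.8,0,0.016,0.038,0,0.05],[-0.9,-2.8,0,0.0165,0.04,0,0.05],[-0.9,-2.8,0,0.0165,0.04,0,0.05],[-0.9,-2.8,0,0.0165,0.04,0,0.05],[-0.9,-2.8,0,0.0165,0.04,0,0.05],[-0.9,-2.8,0,0.0165,0.04,0,0.05]],
  ],
)

```text
time_s: 11.52
eef_pos: [0.601, 0.0457, 0.2285]
orientation: [0.237, 0.756, 0.583, 0.182]
contact_force: [-1.0, -0.1, -0.3]
gripper_width: 0.017
grasp_force: 30.2
```

```bash
python3 - <<'E'
from h import *
s=state(); q=s["orientation"]; tz=R.from_quat([q[1],q[2],q[3],q[0]]).as_matrix()[:,2]
print(s["eef_pos"],tz,"base",s["eef_pos"]+.0636*tz,s["joint_vel"].round(3),s["grasp_force"],s["time_s"])
a,d=camera("side"); t,d2=camera("top"); w,d3=camera("wrist")
P=cloud("wrist",d3,s)
m=np.hstack([cv2.resize(a[150:330,270:440],(510,540)),cv2.resize(t[100:280,250:347],(290,540))]); cv2.imwrite("pics/f.png",m); cv2.imwrite("pics/fw.png",w)
E
```

```text
[0.60104036 0.04573101 0.22846343] [ 0.55032282 -0.14581421 -0.82212104] base [0.63604089 0.03645722 0.17617653] [ 0.002  0.002 -0.001 -0.002 -0.002  0.005] 30.189260244369507 11.5167
```

View pics/f.png

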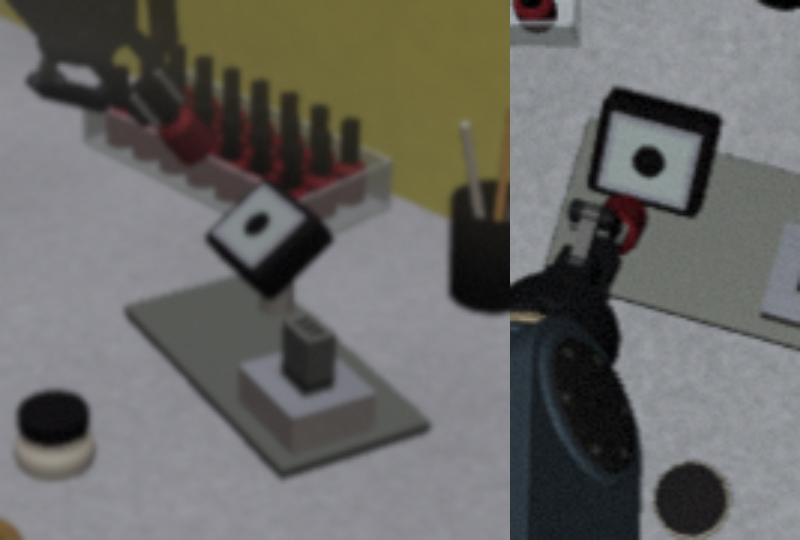

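View pics/fw.png

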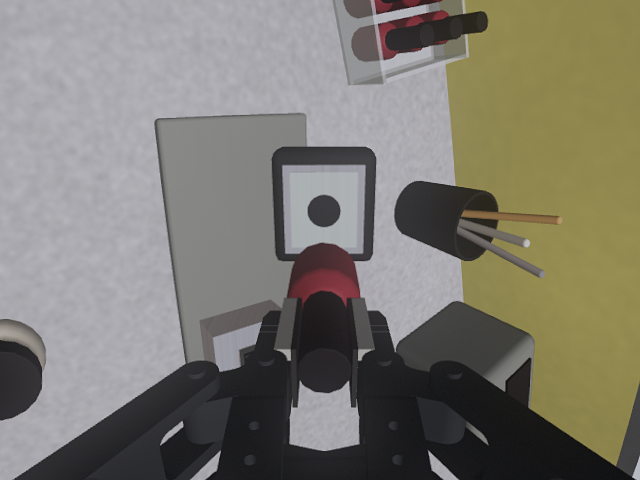

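The side and top crops show the battery standing in the bay and the bottle pointing at the window. The wrist view has the window dot at (324,211), in line with the bottle body at (324,270). One numeric check of the window in the tool frame before handing in.

Request:
arm_command(
  series=[
    [[0,0,0,0.0005,0.003,0.0005,0.05],[0,0,0,0.0005,0.003,0.0005,0.05],[0,0,0,0.0005,0.003,0.0005,0.05],[0,0,0,0.0005,0.003,0.0005,0.05],[0,0,0,0.0005,0.003,0.0005,0.05],[0,0,0,0.0005,0.003,0.0005,0.05]],
  ],
)

```text
time_s: 12.17
eef_pos: [0.6016, 0.0495, 0.2287]
orientation: [0.236, 0.755, 0.583, 0.182]
contact_force: [-0.2, 0.8, -0.5]
gripper_width: 0.0171
grasp_force: 30.2
```

```bash
python3 - <<'E'
from h import *
s=state(); q=s["orientation"]; M=R.from_quat([q[1],q[2],q[3],q[0]]).as_matrix()
w,d=camera("wrist"); P=(cloud("wrist",d,s)-s["eef_pos"])@M
g=cv2.cvtColor(w,cv2.COLOR_BGR2GRAY); sub=g[185:235,298:350]<90; v,u=np.nonzero(sub); print("dot px",u.mean()+298,v.mean()+185)
print("window dot in tool (want 0,0,.1636)",np.median(P[205:216,318:330].reshape(-1,3),0).round(4))
f=P[260:285,312:336].reshape(-1,3); f2=P[245:258,318:332].reshape(-1,3); print("body pts",P[[250,260,270,280,290],324].round(4).tolist())
print(s["eef_pos"],M[:,2].round(3),s["grasp_force"],s["joint_vel"].round(3))
t,d=camera("top"); P=cloud("top",d); q=P[243:306,405:470].reshape(-1,3); q=q[(q[:,2]>.031)&(q[:,2]<.1)]; print(len(q),q[:,2].max())
E
```

```text
dot px 323.6794380587484 215.25415070242656
window dot in tool (want 0,0,.1636) [ 0.0047 -0.0002  0.1635]
body pts [[0.0157, 0.0001, 0.0519], [0.0151, 0.0001, 0.0412], [0.0145, 0.0001, 0.0319], [0.0111, 0.0001, 0.0295], [0.0081, 0.0001, 0.0264]]
[0.60161925 0.0495205  0.2287289 ] [ 0.551 -0.145 -0.822] 30.189176201820374 [-0.001 -0.002 -0.001  0.    -0.     0.   ]
648 0.040288570982457195
```

```bash
python3 -c "
from bench import *
print(close_job())"
```

```text
the job is handed in; nothing more can be done
None
```

I've handed the job in; it gave no pass/fail verdict. By my last measurements, the battery is fully home in the bay and the jars are standing in the tray. The bottle is held still, base about 10 cm from the reader window, centred to within about 5 mm and in line with its axis.

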